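Click a microscope battery onto its power base and lock it

ROBOT

A 6-joint arm with a two-finger parallel gripper is mounted at the origin on the work surface. World frame = base frame: x ahead of the robot, y to its left, z up, the work surface at z = 0. Lengths are in m, angles in rad, forces in N, time in s.
With the tool pointing down it reaches from about 0.35 to 0.925 m from the base axis. Payload 6.4 kg.
Tool frame: the origin (TCP) lies at the very end of the fingers, on their centre line; the grasp point (between the pads) lies 19 mm behind it; z points along the fingers, y is the line along which they close (so a half turn about z gives the same grasp; the last joint's range is limited). The gripper opens to 94 mm and grips with 3 to 60 N. Pads are 16 mm wide; open, the fingers measure 119 mm over their backs; the gripper's body (75 mm by 177 mm) begins 78 mm behind the grasp point.
Start: joints at [-1.352, 0.245, 1.558, -0, 1.339, -0.174], TCP at [0.249, -0.601, 0.205] pointing down, gripper open.
Joint ranges: [-3.13, 3.13], [-1.02, 2.26], [0.13, 2.54], [-0.95, 4.09], [0.21, 2.88], [-2.74, 2.74]. Speed limits (rad/s): [2.57, 2.57, 3.14, 3.14, 3.14, 3.14].

INTERFACE

Orientations are given as a unit quaternion [x, y, z, w].
In Python, from rig import robot gives the robot as it stands.
- The arm moves only by the shell command python3 -m pendant 'ROWS' [FORCE]. ROWS is JSON, a list that holds one entry, the list of rows, each a list of 7 numbers: the shift along the tool's x, y, z in mm, then the turn, a rotation vector about the tool's x, y, z in rad, then the opening, from 0 (shut) to 1 (fully open). A call has 1 to 5 rows; each row shifts and turns the commanded pose from where the row before left it, along the tool's axes as they then stand; what a row does not reach is not made up. A row lasts 1/8 s, in which the tool goes at most 62.5 mm and 10.7 degrees, less where a joint would pass 70% of its speed; a pose out of reach is approached as far as the arm can. A call is refused whole if a number of a shift passes 62.5 or a number of a turn 0.188, either way. A call with a gripper value outside its range is refused whole. The fingers move at their own pace and stop on an object; FORCE is the grip in N (left out, the last holds). Time passes only in rows, so rows that do not move let the fingers close. It gives the time, the measured TCP pose, the force, the opening and the grip force at its end, in the units of the state.
- robot.get_state(): the state, without advancing time (a new reading comes with each control period).
- robot.capture(name): name is "scene" or "top"; returns a dict with "frame" (384x512x3 uint8, red, green, blue), "intrinsics" (3x3 intrinsics, pixels), "world_to_cam" (4x4, takes a point from world to camera coordinates). Camera axes: x right, y down, z forward; pixel columns grow to the right and rows downward; lengths in m; the calibration is good to about 2 mm. A picture is of the moment at which its call begins. There is no depth.
- robot.job_done(): hands the job in; it is judged then, once.
The state is a dict: "time_s": time; "joint_pos": joint angles; "joint_velocities": joint speeds; "joint_torque": joint torques, N m; "position": TCP position; "tcp_rot": TCP orientation; "ft_force": force on the tool from outside, world axes, zero at the start; "moment": the same for the moment, N m; "width": finger opening in m; "grasp_force": force on a finger pad.
Only numpy, scipy, OpenCV 4.12 (cv2) and the standard library are available. Lean on these libraries where they do the work, as an engineer would, in place of code of your own. Each camera call takes 0.05 s, during which the arm holds its last target. There are 200 camera calls.

TASK

Put the orange battery on the open end of the microscope's power base, tapered nose towards the grey stop, and slide it gently between the rails, without ramming the stop, until the yellow sprung clips snap into its notches and hold it against the stop. Then press the red locking lever down until it catches and stays down. Leave the jar, the blue slide box and the objective where they are.

Things in the scene. Friction and masses are not known exactly. Their poses are not given: they have to be found in the camera images.
- battery: Loose orange battery, 0.2-0.4 kg, 70 long (x) x 50 wide (y) x 40 mm high; origin under its centre, z up, +x its front, which goes in first. Lowest 7 mm: black flange 70 x 50. On it the orange body, 38 wide from the flat tail (x -35) to x 4; notches in both sides x 4 to 23; nose tapering to 25 wide at x 35. White label on top of the rear part. Starts upright on the bench.
- battery_grip (a point): On the battery, middle of the rear body's flat parallel sides (38 mm apart across its y), 15.5 mm behind the centre, 24 mm above its underside.
- dock: Ivory power base fixed to the bench, 280 long (x) x 100 mm wide (y), origin under its centre; the battery slides along its +x. Its flat top, 14 mm up, is the channel floor. Aluminium funnel x -50 to -20 mm, then two rails x -20 to 140: walls 52 mm apart; lips 9 to 12 mm above the floor, 43 mm apart, close over the flange. Lever housing 24 mm high at y -83 to -49, x 22 to 140.
- apron (a point): On the base's top at its open end (base x -95, y 0, z 14 mm): middle of the bare grey apron, x -140 to -50 mm, where the battery is set down before it is slid in.
- rail_end (a point): On the channel floor (base x 95, y 0, z 14 mm). The grey stop carriage is fixed anywhere within 15 mm either way along x of here; not reported: feel or look for it. Its stop face meets the battery's front. It is 92 wide, 40 mm above the floor at most; two arms 33 to 46 mm off the centre line reach 33 mm forward and carry the clips. Snapping in takes 8 to 20 N.
- clip_left (a joint): Yellow sprung clip nose on the +y side of the carriage, m of outward travel: 0 when free or snapped into the battery's notch, about 0.004 while the battery's nose is forcing it aside.
- clip_right (a joint): The same on the -y side.
- pin (a joint): Brass sprung contact pin in the stop face, m of travel: 0 when free (it stands 5 mm out of the face), about 0.004 to 0.005 when the battery is home (more while it is pressed into the buffer); it pushes back with up to 3 N.
- buffer (a joint): Black rubber buffer, 46 wide x 30 mm high, whose front is the stop face; m of squeeze: 0 = free, it gives 1 mm for each 6 N or so that the battery is pressed against it. Squeezed by more than 4 mm (about 30 N) the stop counts as rammed. Rests at 0 when the push ends.
- lever (a joint): Red-padded sprung locking lever on the base, rad: 0 = up (as it starts; springs back to it), 0.55 = fully down, level. Near the bottom the tip snaps under a sprung brass catch, which holds it down. Pressing takes about 5 to 10 N at the pad. Hinged about the base's y axis at x = 35, y = -66, z = 34 mm of the base.
- lever_pad (a point): Centre of the top of the lever's red pad, 28 x 28 mm, 60 mm from the hinge towards the base's +x; about 71 mm above the bench when up and 41 mm when down. It moves with the lever.
- jar: Bystander: amber glass jar with black lid, 54 mm across, 62 mm high, loose. Origin: centre of its underside.
- slide_box: Bystander: blue box of microscope slides, 82 (x) x 50 (y) x 30 mm, loose. Origin: centre of its underside.
- objective: Bystander: steel microscope objective standing upright, 34 mm across, 48 mm high, loose. Origin: centre of its underside.

How it is judged:
On the way, in this order (a step that is already met when the one before it is completed fails the run):
1. the battery is home: both clips snapped into its notches, the contact pin pressed (value of joint each of clip_left, clip_right below 0.0015 m and value of joint pin above 0.0025 m and y of battery in the frame of dock between -0.004 and 0.004 m and z of battery in the frame of dock between 0.01 and 0.018 m and x of battery in the frame of dock above 0.035 m and angle between the x axis of battery and the x axis of dock, either way round below 0.08 rad), for 0.2 s.
2. then the locking lever is down and caught (value of joint lever above 0.5 rad), for 0.2 s.
At the end, for the whole second after the job is handed in: The battery rests between the rails, flat on the channel floor (within 4 mm), centred within 4 mm and straight within 0.08 rad, both clips in its notches (travel under 1.5 mm), the contact pin pressed by more than 2.5 mm, and the lever down past 0.50 rad; all at rest (all of step 1 and value of joint lever above 0.5 rad and linear speed of battery below 0.02 m/s); the robot touches nothing.
It fails at once if the stop is rammed: its buffer squeezed by more than 4.5 mm, about 30 N (value of joint buffer above 0.0045 m).
It fails at once if the jar is moved by more than 30 mm (distance of jar from where it was at the start of the episode above 0.03 m).
It fails at once if the slide box is moved by more than 30 mm (distance of slide_box from where it was at the start of the episode above 0.03 m).
It fails at once if the objective is moved by more than 30 mm (distance of objective from where it was at the start of the episode above 0.03 m).
It fails at once if the battery is tipped over (angle between battery's own z axis and vertical above 0.8 rad).
It also fails if it takes over 59 s, if anything falls off the work surface, if the arm or the gripper's body presses on something with over 40 N, if the wrist force passes 120 N, or if a joint passes its speed limit or range.

## Working session

There is one attempt and no reset: what is moved stays moved. The work goes in short steps, Python scripts to look and compute and a shell command to move; the robot and the scene stay as the last step left them, time stands still between calls to the robot, and variables do not carry over. Pictures are saved under pics/ and viewed, at most 10 in all, crops included, and the job is handed in when it is done.

```bash
ls; mkdir -p pics; cat > look.py <<'E'
import cv2,sys
from rig import robot
for n in ("scene","top"):
    c=robot.capture(n); cv2.imwrite(f"pics/{n}_{sys.argv[1]}.png",c["frame"][:,:,::-1])
    print(n,c["intrinsics"].tolist(),c["world_to_cam"].round(4).tolist())
s=robot.get_state(); print(s)
E
python3 look.py 0
```

```text
pics
scene [[355.8828772024627, 0.0, 256.39239352098775], [0.0, 355.8828772024627, 192.84867221449113], [0.0, 0.0, 1.0]] [[-0.3553, 0.9346, 0.0184, 0.1843], [0.4923, 0.2039, -0.8462, -0.2111], [-0.7946, -0.2916, -0.5326, 1.3087], [0.0, 0.0, 0.0, 1.0]]
top [[437.9034223796031, 0.0, 255.08746541236096], [0.0, 437.9034223796031, 186.78405548873934], [0.0, 0.0, 1.0]] [[-0.0295, -0.9995, -0.0067, 0.0286], [-0.981, 0.0303, -0.1916, 0.5579], [0.1918, 0.0009, -0.9814, 1.0287], [0.0, 0.0, 0.0, 1.0]]
{'time_s': 0.1, 'joint_pos': array([-1.35210200e+00,  2.45724833e-01,  1.55887144e+00,  2.20724082e-05,
        1.33869336e+00, -1.74102321e-01]), 'joint_velocities': array([ 0.00039705, -0.00480956, -0.00252938,  0.00090648, -0.00100092,
       -0.00035014]), 'joint_torque': array([ 8.49505777e-04, -4.16911232e+01, -3.15526915e+01,  6.86350046e-02,
        3.09542532e-02, -5.59447665e-05]), 'position': array([ 0.24869561, -0.59996734,  0.20447907]), 'tcp_rot': array([ 9.80775906e-01,  1.95135599e-01, -8.18092901e-06, -8.48518527e-04]), 'ft_force': array([ 0.09340866, -0.51339474,  0.57532229]), 'moment': array([ 0.03508527, -0.01669162, -0.02479307]), 'grasp_force': 0.0, 'width': 0.09379075183697616}
```

View pics/top_0.png

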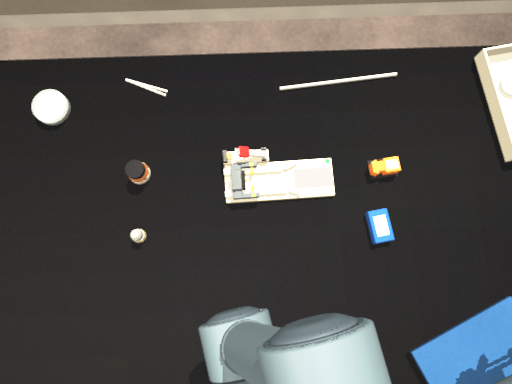

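View pics/scene_0.png

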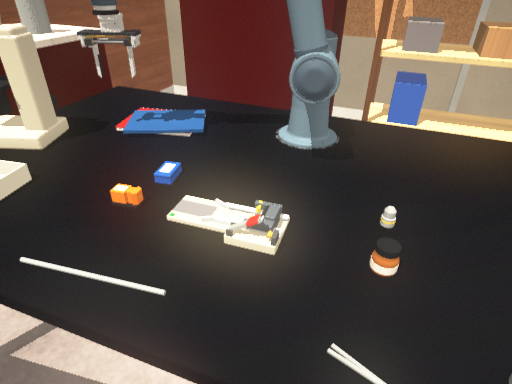

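The top view shows the dock at about (223-335, 158-203), with its open end to the right and the stop at about (237,180). The battery is at (385,166) with its label (tail) to the right, the lever's red pad at (244,151), the slide box at (380,226), the jar at (138,172) and the objective at (138,236). I'll zoom in next.

```bash
python3 - <<'E'
import cv2,numpy as np
a=cv2.imread("pics/top_0.png");b=cv2.imread("pics/scene_0.png")
A=cv2.resize(a[140:215,215:415],None,fx=4,fy=4,interpolation=cv2.INTER_CUBIC)
B=cv2.resize(b[170:260,100:300],None,fx=4,fy=4,interpolation=cv2.INTER_CUBIC)
cv2.imwrite("pics/c0.png",A[:300,:800]);cv2.imwrite("pics/c1.png",B)
E
```

```text
(no output)
```

View pics/c0.png

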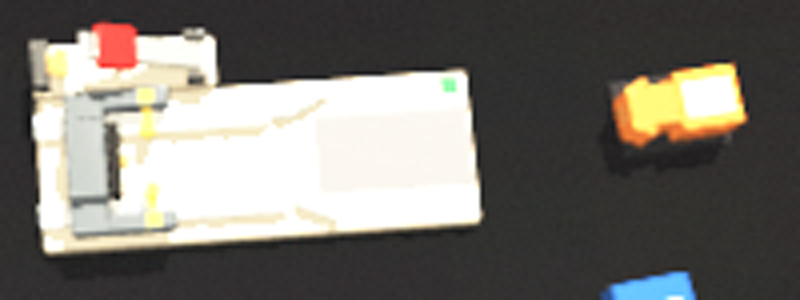

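View pics/c1.png

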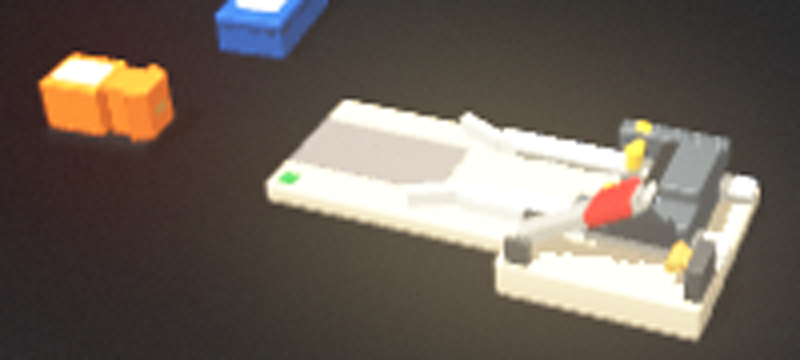

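The crops show:
- **Dock:** the open-end corners are at top pixels (331.5,157.5) and (335,195). The stop face is near (244,180).
- **Battery:** the rear top's far edge runs from (385.5,157.5) to (398,156.2), and the nose points left, towards the dock.

Next I'll measure these edges to subpixel accuracy.

```bash
cat > geo.py <<'E'
import cv2,numpy as np
from scipy.ndimage import map_coordinates
CAM={}
def cap(robot,n):
    c=robot.capture(n); CAM[n]=c; return c
def ray(c,uv,z):
    K,T=c["intrinsics"],c["world_to_cam"];R,t=T[:3,:3],T[:3,3]
    d=R.T@np.linalg.solve(K,[uv[0],uv[1],1]);o=-R.T@t
    return o+d*(z-o[2])/d[2]
def proj(c,p):
    q=c["world_to_cam"][:3,:3]@p+c["world_to_cam"][:3,3];q=c["intrinsics"]@q;return q[:2]/q[2]
def edge(c,a,b,z,ch=0,r=4):
    "subpixel edge near image segment a-b -> world line (point, unit dir from a to b) on plane z"
    img=cv2.GaussianBlur(c["frame"][:,:,ch].astype(float),(0,0),.6)
    a,b=np.array(a,float),np.array(b,float);d=(b-a)/np.linalg.norm(b-a);n=np.array([-d[1],d[0]])
    s=np.arange(-r,r+.01,.1);P=[]
    for k in np.linspace(0,1,max(8,int(np.linalg.norm(b-a)))):
        q=a+(b-a)*k+s[:,None]*n
        g=abs(np.gradient(map_coordinates(img,[q[:,1],q[:,0]],order=1)));
        m=abs(s-s[g.argmax()])<1.5;P.append(q[m].T@g[m]/g[m].sum())
    W=np.array([ray(c,p,z)[:2] for p in P],np.float32)
    v=cv2.fitLine(W,cv2.DIST_HUBER,0,.0005,.01).ravel();dd,p=v[:2],v[2:]
    if dd@(W[-1]-W[0])<0:dd=-dd
    res=(W-p)@np.array([-dd[1],dd[0]])
    return p,dd,res.std()
def meet(l,m):
    return l[0]+l[1]*np.linalg.solve(np.c_[l[1],-m[1]],m[0]-l[0])[0]
E
python3 - <<'E'
from geo import *; from rig import robot
T=cap(robot,"top");S=cap(robot,"scene")
for c in(T,S):print("cam",-c["world_to_cam"][:3,:3].T@c["world_to_cam"][:3,3])
ang=lambda l:np.degrees(np.arctan2(l[1][1],l[1][0]))
f=edge(T,(328.7,157.7),(272.5,161),.014);e=edge(T,(331.9,160.5),(334.7,192),.014);nr=edge(T,(235,202.5),(330,196),.014);nr0=edge(T,(235,202.5),(330,196),0)
for n,l in zip(("far","end","near14","near0"),(f,e,nr,nr0)):print(n,l[0],ang(l),l[2])
c1=meet(f,e);print("corner far-end",c1,"near14",meet(nr,e),"near0",meet(nr0,e))
ux=f[1];uy=np.array([-ux[1],ux[0]]);o=c1+.14*ux+.05*uy;print("dock origin",o,"yaw",ang(f))
bf=edge(T,(397.5,156.5),(386,157.3),.04,1,3);bt=edge(T,(399.3,158),(400.8,166),.04,0,3)
print("bat far",bf[0],ang(bf),bf[2],"tail",bt[0],ang(bt),bt[2]);c2=meet(bf,bt)
def mask(c,lo,hi,box):
    h=cv2.cvtColor(c["frame"],cv2.COLOR_RGB2HSV);m=cv2.inRange(h,lo,hi);k=np.zeros_like(m);x0,y0,x1,y1=box;k[y0:y1,x0:x1]=m[y0:y1,x0:x1];return k
for n,c,box in(("T",T,(360,145,415,185)),("S",S,(105,178,150,210))):
    m=mask(c,(0,0,200),(180,90,255),box)
    q=cv2.findContours(m,cv2.RETR_EXTERNAL,cv2.CHAIN_APPROX_NONE)[0];q=max(q,key=cv2.contourArea);mm=cv2.moments(m*0+cv2.drawContours(m*0,[q],-1,255,-1),True)
    uv=(mm['m10']/mm['m00'],mm['m01']/mm['m00']);print(n,"label",uv,mm['m00'],ray(c,uv,.04))
bx=bf[1];by=np.array([-bx[1],bx[0]]);print("bat origin",c2+.035*bx+.019*by,"yaw",ang(bf))
# scene dock corners
a=edge(S,(184.5,196.8),(168,214.5),.014);b=edge(S,(190,195.7),(212,200.5),.014);d=edge(S,(170,219),(222,232.5),.0)
print("scene end",a[0],ang(a),a[2],"near",b[0],ang(b),b[2],"corner",meet(a,b),"far0",d[0],ang(d),d[2],meet(a,d))
E
```

```text
cam [0.3509349  0.01073976 1.11672935]
cam [1.20927454 0.25237027 0.51491554]
far [ 0.637064   -0.12544975] 92.22718 0.0003070567
end [ 0.58951885 -0.18993758] -177.66318 0.00017357463
near14 [ 0.53193223 -0.05096434] -87.70191 0.00021327523
near0 [ 0.5342301  -0.05174772] -87.7019 0.0002159854
corner far-end [ 0.6394927  -0.18789826] near14 [ 0.5375944  -0.19205649] near0 [ 0.53985715 -0.19196415]
dock origin [ 0.5840898  -0.04994711] yaw 92.22718
bat far [ 0.6298428  -0.33724427] 97.386345 0.00026391607 tail [ 0.61363506 -0.35521266] -172.73242 0.00013178597
T label (391.6818181818182, 163.84848484848484) 132.0 [ 0.60966748 -0.33482383  0.04      ]
S label (120.28787878787878, 187.5) 66.0 [ 0.60888355 -0.33537071  0.04      ]
bat origin [ 0.6085288  -0.32062018] yaw 97.386345
scene end [ 0.5887614  -0.18804838] 1.9598012 0.0004641185 near [ 0.53715634 -0.14626417] 91.74783 0.0003710128 corner [ 0.53848386 -0.18976879] far0 [ 0.6332136  -0.10073468] 92.411865 0.0034060627 [ 0.636822   -0.18640383]
```

Both views agree:
- **Dock:** end centre about (0.5888, -0.189), yaw about 92.2°.
- **Battery:** origin about (0.6085, -0.3206), yaw about 97.3°.

I'll turn the tool by -1.305 rad about its z axis and travel to a point above the grip.

```bash
cat > to.py <<'E'
# usage: to.py x y z yawdeg : remaining shift (tool axes, mm) and turn to a target TCP pose, tool x at yaw, tool down
import sys,numpy as np
from scipy.spatial.transform import Rotation as R
from rig import robot
s=robot.get_state();r=R.from_quat(s["tcp_rot"]);x,y,z,w=map(float,sys.argv[1:5]);w=np.radians(w)
t=R.from_matrix(np.c_[[np.cos(w),np.sin(w),0],[np.sin(w),-np.cos(w),0],[0,0,-1]])
print("t",s["time_s"],"pos",s["position"].round(4),"F",s["ft_force"].round(1),"w",s["width"].round(4),"g",s["grasp_force"],"j",s["joint_pos"].round(2))
d=np.array([x,y,z])-s["position"]
print("shift now",(1e3*r.inv().apply(d)).round(1),"after turn",(1e3*t.inv().apply(d)).round(1),"turn",(r.inv()*t).as_rotvec().round(3))
E
P="python3 -m pendant"
python3 -m pendant '[[[0,0,0,0,0,-0.186,0.64],[0,0,0,0,0,-0.186,0.64],[0,0,0,0,0,-0.186,0.64],[0,0,0,0,0,-0.186,0.64],[0,0,0,0,0,-0.186,0.64]]]' 20
python3 -m pendant '[[[0,0,0,0,0,-0.186,0.64],[0,0,0,0,0,-0.186,0.64],[10,20,5,0,0,0,0.64],[20,35,10,0,0,0,0.64],[25,45,12,0,0,0,0.64]]]'
python3 -m pendant '[[[25,45,12,0,0,0,0.64],[25,45,12,0,0,0,0.64],[25,45,12,0,0,0,0.64],[25,45,12,0,0,0,0.64],[25,45,12,0,0,0,0.64]]]'
python3 -m pendant '[[[20,40,10,0,0,0,0.64],[10,20,5,0,0,0,0.64],[0,0,0,0,0,0,0.64],[0,0,0,0,0,0,0.64]]]'
python3 to.py .6105 -.336 .08 97.3
```

```text
time_s: 0.82
position: [0.2488, -0.6003, 0.2051]
tcp_rot: [0.787, 0.617, 0.0, -0.0]
ft_force: [-0.5, 0.0, -0.1]
width: 0.0606
grasp_force: 0.0
time_s: 1.45
position: [0.3426, -0.5322, 0.1779]
tcp_rot: [0.664, 0.748, 0.0, 0.0]
ft_force: [0.6, 0.4, -0.4]
width: 0.06
grasp_force: 0.0
time_s: 2.08
position: [0.5508, -0.3789, 0.1176]
tcp_rot: [0.663, 0.749, 0.0, -0.0]
ft_force: [-0.3, -0.1, -0.3]
width: 0.0599
grasp_force: 0.0
time_s: 2.58
position: [0.6042, -0.3453, 0.1038]
tcp_rot: [0.663, 0.749, -0.0, 0.0]
ft_force: [0.4, -0.8, 0.4]
width: 0.0601
grasp_force: 0.0Traceback (most recent call last):
  File "to.py", line 7, in <module>
    print("t",s["time_s"],"pos",s["position"].round(4),"F",s["ft_force"].round(1),"w",s["width"].round(4),"g",s["grasp_force"],"j",s["joint_pos"].round(2))
                                                                                      ^^^^^^^^^^^^^^^^
AttributeError: 'float' object has no attribute 'round'
```

```bash
sed -i 's/s\["width"\].round(4)/s["width"]/' to.py; python3 to.py .6105 -.336 .08 97.3
```

```text
t 2.575 pos [ 0.6042 -0.3453  0.1038] F [ 0.4 -0.8  0.4] w 0.06008795387605469 g 0.0 j [-0.68  0.45  1.5  -0.    1.2  -0.8 ]
shift now [ 8.5  7.4 23.8] after turn [ 8.5  7.4 23.8] turn [-0.     0.    -0.005]
```

```bash
python3 -m pendant '[[[8.5,7.4,10,0,0,-0.005,0.64],[0,0,25,0,0,0,0.64],[0,0,25,0,0,0,0.64],[0,0,18,0,0,0,0.64],[0,0,8.8,0,0,0,0.64]]]'
python3 -m pendant '[[[0,0,0,0,0,0,0.64],[0,0,0,0,0,0,0.35],[0,0,0,0,0,0,0.35],[0,0,0,0,0,0,0.35],[0,0,0,0,0,0,0.35]]]' 20
python3 -m pendant '[[[0,0,0,0,0,0,0.3],[0,0,0,0,0,0,0.3]]]' 25
python3 to.py .6105 -.336 .017 97.3
```

```text
time_s: 3.2
position: [0.6104, -0.3349, 0.0152]
tcp_rot: [0.66, 0.751, -0.0, -0.001]
ft_force: [0.4, -0.2, 0.0]
width: 0.0603
grasp_force: 0.0
time_s: 3.82
position: [0.6115, -0.3355, 0.0175]
tcp_rot: [0.66, 0.751, -0.0, 0.001]
ft_force: [-1.0, -0.3, 4.7]
width: 0.0381
grasp_force: 20.0
time_s: 4.08
position: [0.6115, -0.3355, 0.0175]
tcp_rot: [0.66, 0.751, -0.0, 0.0]
ft_force: [-2.7, -0.6, 5.2]
width: 0.0379
grasp_force: 25.0
t 4.075 pos [ 0.6115 -0.3355  0.0175] F [-2.7 -0.6  5.2] w 0.037901570879367005 g 24.9930202960968 j [-0.66  0.56  1.52 -0.    1.07 -0.79]
shift now [-0.4 -1.   0.5] after turn [-0.4 -1.   0.5] turn [0.    0.001 0.002]
```

Gripped at a width of 37.9 mm. Now I'll lift, align to the dock yaw and carry the battery above the apron.

```bash
python3 -m pendant '[[[0,0,-15,0,0,0,0.3],[0,0,-25,0,0,0.044,0.3],[0,0,-20,0,0,0.045,0.3],[15,0,0,0,0,0,0.3],[35,0,0,0,0,0,0.3]]]' 30
python3 -m pendant '[[[40,0,0,0,0,0,0.3],[40,0,0,0,0,0,0.3],[25,0,0,0,0,0,0.3],[10,0,0,0,0,0,0.3],[0,0,0,0,0,0,0.3]]]'
python3 to.py .588 -.1615 .0315 92.2
```

```text
time_s: 4.7
position: [0.6084, -0.2844, 0.0755]
tcp_rot: [0.693, 0.721, 0.0, -0.001]
ft_force: [0.1, 0.6, -4.2]
width: 0.0374
grasp_force: 30.0
time_s: 5.32
position: [0.6046, -0.1702, 0.0765]
tcp_rot: [0.693, 0.721, -0.0, 0.0]
ft_force: [0.6, -0.1, -3.9]
width: 0.0379
grasp_force: 30.0
t 5.325 pos [ 0.6046 -0.1702  0.0765] F [ 0.6 -0.1 -3.9] w 0.03789564406409769 g 29.990289509296417 j [-0.45  0.34  1.7  -0.    1.11 -0.5 ]
shift now [  9.4 -16.2  45. ] after turn [  9.3 -16.2  45. ] turn [-0.     0.     0.002]
```

```bash
python3 -m pendant '[[[9.4,-16.2,0,0,0,0.002,0.3],[0,0,15,0,0,0,0.3],[0,0,18,0,0,0,0.3],[0,0,5,0,0,0,0.3],[0,0,0,0,0,0,0.3]]]'
python3 to.py .588 -.1615 .0315 92.2
python3 look.py 1 >/dev/null; python3 - <<'E'
import cv2,numpy as np
a=cv2.imread("pics/top_1.png");b=cv2.imread("pics/scene_1.png")
A=cv2.resize(a[140:215,215:350],None,fx=5,fy=5,interpolation=cv2.INTER_CUBIC)
B=cv2.resize(b[170:227,150:285],None,fx=5,fy=5,interpolation=cv2.INTER_CUBIC)
cv2.imwrite("pics/c2.png",np.vstack([A[:300],B])[:600])
E
```

```text
time_s: 5.95
position: [0.5877, -0.1616, 0.0376]
tcp_rot: [0.694, 0.72, -0.0, -0.001]
ft_force: [1.4, 0.3, -3.4]
width: 0.0375
grasp_force: 30.0
t 5.95 pos [ 0.5877 -0.1616  0.0376] F [ 1.4  0.3 -3.4] w 0.037463362413851196 g 29.990303814411163 j [-0.45  0.35  1.76 -0.    1.03 -0.49]
shift now [0.1 0.3 6.1] after turn [0.1 0.3 6.1] turn [-0.001 -0.001 -0.001]
```

View pics/c2.png

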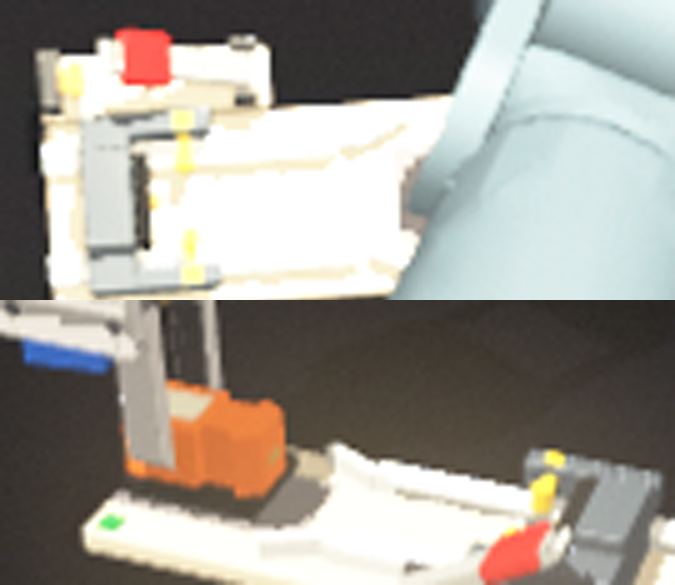

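The battery hangs level over the apron, nose towards the funnel, with the finger tips above the flange. Buffer front is at about pixel (244.8,180). Lowering.

```bash
python3 -m pendant '[[[0,0,3,0,0,0,0.3],[0,0,2,0,0,0,0.3],[0,0,0.8,0,0,0,0.3],[0,0,0,0,0,0,0.3]]]' 20
python3 to.py .588 -.1615 .0315 92.2
python3 - <<'E'
from geo import *; from rig import robot
T=cap(robot,"top")
e=edge(T,(244.8,174),(245.3,186),.044,0,4)
u=np.array([-.0384,.99926]);print("buffer front from end:",(e[0]-np.array([.5888,-.189]))@u-.14)
E
```

```text
time_s: 6.55
position: [0.588, -0.1615, 0.0328]
tcp_rot: [0.694, 0.72, 0.0, -0.0]
ft_force: [-0.2, -0.4, -3.4]
width: 0.0379
grasp_force: 20.0
t 6.55 pos [ 0.588  -0.1615  0.0328] F [-0.2 -0.4 -3.4] w 0.03791949289751272 g 19.990651309490204 j [-0.45  0.36  1.76  0.    1.02 -0.49]
shift now [-0.  -0.   1.3] after turn [-0.  -0.   1.3] turn [-0. -0. -0.]
buffer front from end: 0.08727830175320564
```

```bash
python3 -m pendant '[[[0,0,0.8,0,0,0,0.3],[0,0,0,0,0,0,0.3]]]'
python3 -m pendant '[[[0,0,0.6,0,0,0,0.3],[0,0,0,0,0,0,0.3]]]'
python3 -m pendant '[[[0,0,0.5,0,0,0,0.3],[0,0,0,0,0,0,0.3]]]'
```

```text
time_s: 6.85
position: [0.588, -0.1615, 0.032]
tcp_rot: [0.694, 0.72, -0.0, -0.0]
ft_force: [0.6, -0.1, -3.3]
width: 0.0377
grasp_force: 20.0
time_s: 7.1
position: [0.5881, -0.1616, 0.0316]
tcp_rot: [0.694, 0.72, 0.0, 0.0]
ft_force: [-0.2, 0.0, -2.5]
width: 0.0376
grasp_force: 20.0
time_s: 7.35
position: [0.5883, -0.1617, 0.0315]
tcp_rot: [0.694, 0.72, 0.0, 0.0]
ft_force: [-1.4, 0.9, 1.4]
width: 0.0378
grasp_force: 20.0
```

The battery is seated on the apron (Fz has gone positive). Sliding it in gently.

```bash
python3 -m pendant '[[[5,0,0,0,0,0,0.3],[5,0,0,0,0,0,0.3],[5,0,0,0,0,0,0.3],[5,0,0,0,0,0,0.3],[5,0,0,0,0,0,0.3]]]'
python3 -m pendant '[[[4,0,0,0,0,0,0.3],[4,0,0,0,0,0,0.3],[4,0,0,0,0,0,0.3],[4,0,0,0,0,0,0.3],[4,0,0,0,0,0,0.3]]]'
python3 to.py .5843 -.0644 .0315 92.2
```

```text
time_s: 7.98
position: [0.5875, -0.1365, 0.0315]
tcp_rot: [0.693, 0.72, 0.0, 0.001]
ft_force: [-0.3, -1.9, 3.6]
width: 0.0378
grasp_force: 20.0
time_s: 8.6
position: [0.5868, -0.1167, 0.0315]
tcp_rot: [0.694, 0.72, 0.0, 0.001]
ft_force: [-0.3, -2.1, 5.9]
width: 0.0381
grasp_force: 20.0
t 8.6 pos [ 0.5868 -0.1167  0.0315] F [-0.3 -2.1  5.9] w 0.03814389439682779 g 19.993654489517212 j [-0.39  0.34  1.79 -0.    1.01 -0.42]
shift now [52.4 -0.5 -0.1] after turn [52.4 -0.4 -0. ] turn [ 0.001  0.001 -0.   ]
```

```bash
python3 -m pendant '[[[3,-0.3,-0.4,0,0,0,0.3],[3,0,0,0,0,0,0.3],[3,0,0,0,0,0,0.3],[3,0,0,0,0,0,0.3],[3,0,0,0,0,0,0.3]]]'
python3 -m pendant '[[[4,0,0,0,0,0,0.3],[4,0,0,0,0,0,0.3],[4,0,0,0,0,0,0.3],[4,0,0,0,0,0,0.3],[4,0,0,0,0,0,0.3]]]'
python3 to.py .5843 -.0644 .0315 92.2
```

```text
time_s: 9.22
position: [0.5858, -0.1015, 0.0315]
tcp_rot: [0.694, 0.72, 0.0, 0.0]
ft_force: [2.7, -3.2, 2.4]
width: 0.0376
grasp_force: 20.0
time_s: 9.85
position: [0.5849, -0.0814, 0.0315]
tcp_rot: [0.693, 0.72, 0.0, 0.0]
ft_force: [5.3, -2.3, 2.0]
width: 0.0378
grasp_force: 20.0
t 9.85 pos [ 0.5849 -0.0814  0.0315] F [ 5.3 -2.3  2. ] w 0.0377676412656158 g 19.991380870342255 j [-0.33  0.32  1.81 -0.    1.01 -0.37]
shift now [17.   0.1 -0. ] after turn [17.   0.1 -0. ] turn [ 0.001  0.    -0.   ]
```

```bash
python3 -m pendant '[[[4,0.7,0,0,0,0,0.3],[4,0,0,0,0,0,0.3],[4,0,0,0,0,0,0.3],[4,0,0,0,0,0,0.3],[4,0,0,0,0,0,0.3]]]'
python3 -m pendant '[[[4,0.3,0,0,0,0,0.3],[4,0,0,0,0,0,0.3],[4,0,0,0,0,0,0.3],[4,0,0,0,0,0,0.3],[4,0,0,0,0,0,0.3]]]'
python3 - <<'E'
from rig import robot
print(robot.get_state()["moment"])
E
```

```text
time_s: 10.48
position: [0.5843, -0.0614, 0.0315]
tcp_rot: [0.694, 0.72, -0.0, -0.0]
ft_force: [1.7, -2.2, 5.0]
width: 0.0378
grasp_force: 20.0
time_s: 11.1
position: [0.5835, -0.0414, 0.0315]
tcp_rot: [0.694, 0.72, -0.001, -0.001]
ft_force: [0.2, -3.6, 6.1]
width: 0.0377
grasp_force: 20.0
[-0.53204487 -0.28416403 -0.09143299]
```

```bash
python3 -m pendant '[[[3,0,-0.3,0,0,0,0.3],[3,0,0,0,0,0,0.3],[3,0,0,0,0,0,0.3],[2,0,0,0,0,0,0.3],[2,0,0,0,0,0,0.3]]]' 35
python3 -m pendant '[[[1,0,0,0,0,0,0.3],[1,0,0,0,0,0,0.3],[1,0,0,0,0,0,0.3],[1,0,0,0,0,0,0.3]]]'
python3 -m pendant '[[[1,0,0,0,0,0,0.3],[1,0,0,0,0,0,0.3]]]'
```

```text
time_s: 11.72
position: [0.583, -0.0287, 0.0315]
tcp_rot: [0.693, 0.721, -0.001, -0.0]
ft_force: [0.8, -6.2, 4.1]
width: 0.0377
grasp_force: 35.0
time_s: 12.22
position: [0.5829, -0.026, 0.0315]
tcp_rot: [0.693, 0.721, -0.001, 0.0]
ft_force: [-0.7, -9.1, 3.9]
width: 0.0376
grasp_force: 35.0
time_s: 12.48
position: [0.5829, -0.0242, 0.0315]
tcp_rot: [0.693, 0.721, -0.002, 0.001]
ft_force: [0.3, -8.7, 3.7]
width: 0.0377
grasp_force: 35.0
```

```bash
python3 -m pendant '[[[1,0,0,0,0,0,0.3],[1,0,0,0,0,0,0.3]]]'
python3 -m pendant '[[[1,0,0,0,0,0,0.3],[1,0,0,0,0,0,0.3]]]'
python3 -m pendant '[[[1,0,0,0,0,0,0.3],[1,0,0,0,0,0,0.3]]]'
```

```text
time_s: 12.72
position: [0.5828, -0.0221, 0.0315]
tcp_rot: [0.693, 0.721, -0.001, 0.0]
ft_force: [-0.0, -9.6, 4.1]
width: 0.0377
grasp_force: 35.0
time_s: 12.98
position: [0.5826, -0.0187, 0.0315]
tcp_rot: [0.694, 0.72, -0.001, -0.001]
ft_force: [-0.9, -3.3, 5.2]
width: 0.0377
grasp_force: 35.0
time_s: 13.22
position: [0.5825, -0.0157, 0.0315]
tcp_rot: [0.694, 0.72, -0.0, -0.001]
ft_force: [1.1, 1.2, 6.1]
width: 0.0376
grasp_force: 35.0
```

```bash
python3 -m pendant '[[[0.6,0,0,0,0,0,0.3],[0.6,0,0,0,0,0,0.3]]]'
python3 -m pendant '[[[0.5,0,0,0,0,0,0.3],[0.5,0,0,0,0,0,0.3]]]'
python3 look.py 2 >/dev/null; python3 - <<'E'
import cv2,numpy as np
a=cv2.imread("pics/top_2.png");b=cv2.imread("pics/scene_2.png")
A=cv2.resize(a[140:205,215:330],None,fx=6,fy=6,interpolation=cv2.INTER_CUBIC)
B=cv2.resize(b[185:240,190:305],None,fx=6,fy=6,interpolation=cv2.INTER_CUBIC)
cv2.imwrite("pics/c3.png",np.vstack([A[:270],B])[:600])
E
```

```text
time_s: 13.48
position: [0.5825, -0.0152, 0.0315]
tcp_rot: [0.693, 0.721, -0.001, -0.001]
ft_force: [-0.3, -3.6, 4.8]
width: 0.0373
grasp_force: 35.0
time_s: 13.72
position: [0.5825, -0.0147, 0.0315]
tcp_rot: [0.693, 0.721, -0.001, -0.0]
ft_force: [0.6, -4.8, 5.0]
width: 0.0375
grasp_force: 35.0
```

View pics/c3.png

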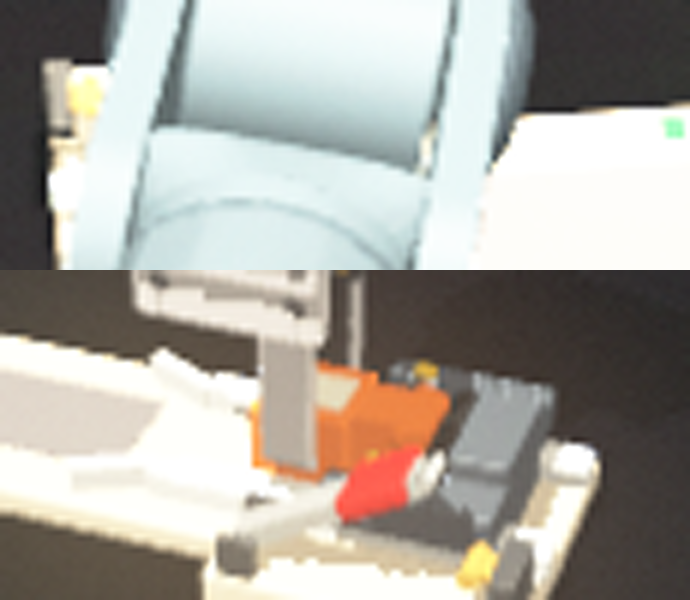

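The nose sits right at the buffer and the force is rising again after the snap-like drop. I'll press slightly more to be sure, well under 30 N, and then relax.

```bash
python3 -m pendant '[[[0.6,0,0,0,0,0,0.3],[0.6,0,0,0,0,0,0.3]]]'
python3 -m pendant '[[[0.6,0,0,0,0,0,0.3],[0.6,0,0,0,0,0,0.3]]]'
python3 -m pendant '[[[0.6,0,0,0,0,0,0.3],[0,0,0,0,0,0,0.3]]]'
```

```text
time_s: 14.08
position: [0.5825, -0.014, 0.0315]
tcp_rot: [0.693, 0.721, -0.001, 0.0]
ft_force: [-1.0, -7.9, 5.1]
width: 0.0377
grasp_force: 35.0
time_s: 14.32
position: [0.5825, -0.0135, 0.0315]
tcp_rot: [0.693, 0.721, -0.002, 0.0]
ft_force: [0.6, -9.5, 3.9]
width: 0.0377
grasp_force: 35.0
time_s: 14.58
position: [0.5825, -0.0133, 0.0315]
tcp_rot: [0.693, 0.721, -0.002, 0.001]
ft_force: [-0.4, -10.2, 3.7]
width: 0.0375
grasp_force: 35.0
```

```bash
python3 -m pendant '[[[-1,0,0,0,0,0,0.3],[-1,0,0,0,0,0,0.3]]]'
python3 -m pendant '[[[-1,0,0,0,0,0,0.3],[0,0,0,0,0,0,0.3]]]'
python3 -m pendant '[[[-1,0,0,0,0,0,0.3],[0,0,0,0,0,0,0.3]]]'
```

```text
time_s: 14.82
position: [0.5825, -0.0139, 0.0315]
tcp_rot: [0.693, 0.72, -0.001, -0.0]
ft_force: [-1.4, -3.3, 3.7]
width: 0.0379
grasp_force: 35.0
time_s: 15.08
position: [0.5825, -0.0141, 0.0315]
tcp_rot: [0.694, 0.72, -0.0, -0.001]
ft_force: [-0.2, -3.4, 5.6]
width: 0.0378
grasp_force: 35.0
time_s: 15.32
position: [0.5826, -0.0147, 0.0315]
tcp_rot: [0.693, 0.72, -0.0, -0.001]
ft_force: [-0.1, -0.7, 5.2]
width: 0.0376
grasp_force: 35.0
```

```bash
python3 -m pendant '[[[-1,0,0,0,0,0,0.3],[0,0,0,0,0,0,0.3]]]'
python3 -m pendant '[[[-0.8,0,0,0,0,0,0.3],[0,0,0,0,0,0,0.3]]]'
```

```text
time_s: 15.58
position: [0.5825, -0.0153, 0.0315]
tcp_rot: [0.694, 0.72, 0.0, -0.001]
ft_force: [0.3, 1.0, 6.4]
width: 0.0376
grasp_force: 35.0
time_s: 15.82
position: [0.5825, -0.0154, 0.0315]
tcp_rot: [0.694, 0.72, 0.001, -0.002]
ft_force: [-0.0, 3.1, 5.9]
width: 0.0381
grasp_force: 35.0
```

```bash
python3 -m pendant '[[[0.8,0,-0.3,0,0,0,0.3],[0,0,0,0,0,0,0.55],[0,0,0,0,0,0,0.55],[0,0,0,0,0,0,0.55],[0,0,-5,0,0,0,0.55]]]'
python3 -m pendant '[[[0,0,-20,0,0,0,0.55],[0,0,-30,0,0,0,0.55],[0,0,-30,0,0,0,0.0],[-40,0,-20,0,0,0,0.0],[-50,0,-10,0,0,0,0.0]]]'
python3 -m pendant '[[[-50,0,0,0,0,0,0.0],[-20,0,0,0,0,0,0.0],[0,0,0,0,0,0,0.0]]]'
python3 look.py 3 >/dev/null; python3 - <<'E'
import cv2,numpy as np
from geo import *; from rig import robot
a=cv2.imread("pics/top_3.png");b=cv2.imread("pics/scene_3.png")
A=cv2.resize(a[140:205,215:330],None,fx=6,fy=6,interpolation=cv2.INTER_CUBIC)
B=cv2.resize(b[185:240,190:305],None,fx=6,fy=6,interpolation=cv2.INTER_CUBIC)
cv2.imwrite("pics/c4.png",np.vstack([A[:270],B])[:600])
for n,im in(("top",a),("scene",b)):
    c=cap(robot,n);h=cv2.cvtColor(im,cv2.COLOR_BGR2HSV);m=cv2.inRange(h,(0,190,120),(6,255,255))|cv2.inRange(h,(174,190,120),(180,255,255))
    k,l,st,ce=cv2.connectedComponentsWithStats(m)
    for i in range(1,k):
        if st[i,4]>20:print(n,ce[i],st[i],ray(c,ce[i],.068))
E
```

```text
time_s: 16.45
position: [0.5825, -0.0163, 0.0364]
tcp_rot: [0.694, 0.72, -0.0, -0.001]
ft_force: [-0.8, 0.1, -0.1]
width: 0.0518
grasp_force: 0.0
time_s: 17.08
position: [0.5879, -0.107, 0.1506]
tcp_rot: [0.693, 0.721, 0.001, 0.002]
ft_force: [0.1, 0.4, -0.6]
width: 0.0251
grasp_force: 0.0
time_s: 17.45
position: [0.5894, -0.1769, 0.1476]
tcp_rot: [0.694, 0.72, 0.0, 0.0]
ft_force: [-0.0, -0.5, -1.2]
width: 0.0004
grasp_force: 0.0
scene [122.51923077 122.53846154] [116 117  13  10  52] [ 0.29915739 -0.56798055  0.068     ]
```

View pics/c4.png

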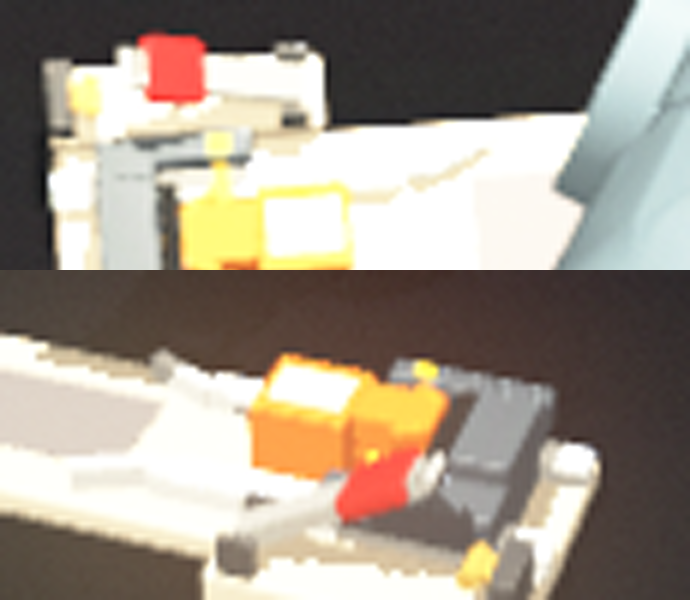

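The battery is between the rails with its nose against the buffer and the clip reaching into the notch. The red pad's centre is at top pixel (243.8,151.3). Next I'll measure how far home the battery is and where the pad is.

```bash
python3 - <<'E'
from geo import *; from rig import robot
T=cap(robot,"top");S=cap(robot,"scene");u=np.array([-.0384,.99926]);v=np.array([-u[1],u[0]]);E=np.array([.5888,-.189])
d=lambda p:((p[:2]-E)@u-.14,(p[:2]-E)@v)
t=edge(T,(273.7,173.5),(274.3,182),.054,2,3);print("tail dock",d(t[0]),np.degrees(np.arctan2(*t[1][::-1])))
f=edge(T,(272,170.8),(261,171.5),.054,1,3);print("side",d(f[0]),np.degrees(np.arctan2(*f[1][::-1])))
for c,n in((T,"T"),(S,"S")):
    h=cv2.cvtColor(c["frame"],cv2.COLOR_RGB2HSV).astype(int);m=(((h[...,0]<4)|(h[...,0]>173))&(h[...,1]>150)&(h[...,2]>120)).astype(np.uint8)
    k,l,st,ce=cv2.connectedComponentsWithStats(m)
    for i in range(1,k):
        if st[i,4]>20:
            p=ray(c,ce[i],.071);print(n,ce[i],st[i],p,d(p))
hp=E+u*(.14+.035+.060*np.cos(.55))+v*-.066;print("pad nominal",hp,proj(T,np.r_[hp,.071]),proj(S,np.r_[hp,.071]))
E
```

```text
tail dock (np.float64(0.016910566091937418), np.float64(0.002954415137804022)) -170.13326
side (np.float64(0.0321095000626421), np.float64(-0.014133857330047617)) 95.686386
T [243.62626263 150.81818182] [238 146  12  11  99] [0.64671642 0.03739607 0.071     ] (np.float64(0.08400455047732189), np.float64(-0.06656717135050241))
S [123.13414634 122.1097561 ] [115 115  16  13  82] [ 0.30126398 -0.56314371  0.071     ] (np.float64(-0.5028254575583404), np.float64(0.3016903645835501))
S [252.16091954 220.95402299] [246 215  13  12  87] [0.65292847 0.04019317 0.071     ] (np.float64(0.08656103242518914), np.float64(-0.07288203631165134))
pad nominal [0.64606694 0.03951852] [242.77486874 151.09771203] [253.05519267 219.06395755]
```

The tail is at dock x 16.9 mm, against 17.3 expected when home. Now over to the lever pad with the fingers closed.

```bash
python3 -m pendant '[[[20,10,0,0,0,0,0],[45,15,0,0,0,0,0],[50,15,0,0,0,0,0],[50,10,0,0,0,0,0],[35,0,10,0,0,0,0]]]'
python3 -m pendant '[[[10,0,20,0,0,0,0],[0,0,15,0,0,0,0],[0,0,0,0,0,0,0]]]' 
python3 to.py .6465 .036 .073 92.2
```

```text
time_s: 18.38
position: [0.6326, 0.0294, 0.1378]
tcp_rot: [0.693, 0.721, 0.001, 0.001]
ft_force: [0.4, 0.0, 0.0]
width: 0.0007
grasp_force: 0.0
time_s: 18.75
position: [0.6299, 0.0347, 0.0996]
tcp_rot: [0.694, 0.72, -0.001, -0.002]
ft_force: [0.0, 0.6, 0.3]
width: 0.0004
grasp_force: 0.0
t 18.75 pos [0.6299 0.0347 0.0996] F [0.  0.6 0.3] w 0.0004408022408609341 g 0.0 j [-0.12  0.31  1.68 -0.    1.15 -0.16]
shift now [ 0.6 16.8 26.6] after turn [ 0.6 16.6 26.6] turn [-0.004 -0.    -0.001]
```

```bash
python3 -m pendant '[[[0.6,16.7,0,0,0,0,0],[0,0,10,0,0,0,0],[0,0,10,0,0,0,0],[1,0,5,0,0,0,0],[1,0,4,0,0,0,0]]]'
python3 -m pendant '[[[1.5,0,5,0,0,0,0],[1.5,0,5,0,0,0,0],[1,0,5,0,0,0,0]]]'
python3 -m pendant '[[[1,0,4,0,0,0,0],[1,0,4,0,0,0,0]]]'
python3 to.py .6465 .042 .041 92.2
```

```text
time_s: 19.38
position: [0.6475, 0.0387, 0.0727]
tcp_rot: [0.694, 0.72, -0.0, -0.0]
ft_force: [-0.3, -0.3, 0.5]
width: 0.0004
grasp_force: 0.7
time_s: 19.75
position: [0.648, 0.0431, 0.058]
tcp_rot: [0.693, 0.72, 0.0, 0.0]
ft_force: [0.8, 1.5, 2.6]
width: 0.0
grasp_force: 1.2
time_s: 20.0
position: [0.6479, 0.0449, 0.0499]
tcp_rot: [0.694, 0.72, 0.0, 0.0]
ft_force: [0.5, 1.1, 2.5]
width: 0.0007
grasp_force: 1.4
t 20.0 pos [0.6479 0.0449 0.0499] F [0.5 1.1 2.5] w 0.0007224881125006023 g 1.3561945046967594 j [-0.11  0.42  1.65  0.    1.08 -0.14]
shift now [-2.9 -1.5  8.9] after turn [-2.9 -1.5  8.9] turn [ 0.001 -0.    -0.   ]
```

Lever is moving. Pressing on until it catches.

```bash
python3 -m pendant '[[[0,0,3,0,0,0,0],[0,0,3,0,0,0,0]]]'
python3 -m pendant '[[[0,0,2,0,0,0,0],[0,0,1,0,0,0,0]]]'
python3 -m pendant '[[[0,0,1,0,0,0,0],[0,0,1,0,0,0,0]]]'
```

```text
time_s: 20.25
position: [0.6481, 0.0456, 0.0451]
tcp_rot: [0.694, 0.72, 0.001, -0.0]
ft_force: [-0.7, 4.0, 5.7]
width: 0.0004
grasp_force: 2.9
time_s: 20.5
position: [0.6479, 0.0449, 0.0412]
tcp_rot: [0.694, 0.72, 0.0, 0.0]
ft_force: [-0.8, 2.6, 8.7]
width: -0.0
grasp_force: 4.0
time_s: 20.75
position: [0.6481, 0.0449, 0.041]
tcp_rot: [0.694, 0.72, 0.0, -0.0]
ft_force: [-6.1, 2.7, 16.5]
width: 0.0002
grasp_force: 8.6
```

Bottomed at z 0.041 with the force rising to 16 N. I'll retreat and check that it stays down.

```bash
python3 -m pendant '[[[0,0,-3,0,0,0,0],[0,0,-10,0,0,0,0],[0,0,-25,0,0,0,0],[0,0,-40,0,0,0,0],[-30,-10,-20,0,0,0,0]]]'
python3 -m pendant '[[[-50,-10,-10,0,0,0,0],[-50,-10,0,0,0,0,0],[-50,-10,0,0,0,0,0],[-40,-10,0,0,0,0,0],[0,0,0,0,0,0,0]]]'
python3 look.py 4 >/dev/null; python3 - <<'E'
import cv2,numpy as np
a=cv2.imread("pics/top_4.png");b=cv2.imread("pics/scene_4.png")
A=cv2.resize(a[140:205,215:330],None,fx=6,fy=6,interpolation=cv2.INTER_CUBIC)
B=cv2.resize(b[190:240,190:305],None,fx=6,fy=6,interpolation=cv2.INTER_CUBIC)
cv2.imwrite("pics/c5.png",np.vstack([A[:300],B])[:600])
E
```

```text
time_s: 21.38
position: [0.6398, 0.0147, 0.1394]
tcp_rot: [0.693, 0.721, 0.001, 0.001]
ft_force: [-0.1, -1.1, 0.4]
width: -0.0
grasp_force: 0.0
time_s: 22.0
position: [0.6051, -0.1799, 0.1468]
tcp_rot: [0.695, 0.719, -0.0, -0.0]
ft_force: [0.3, 0.5, -0.5]
width: 0.0001
grasp_force: 0.0
```

View pics/c5.png

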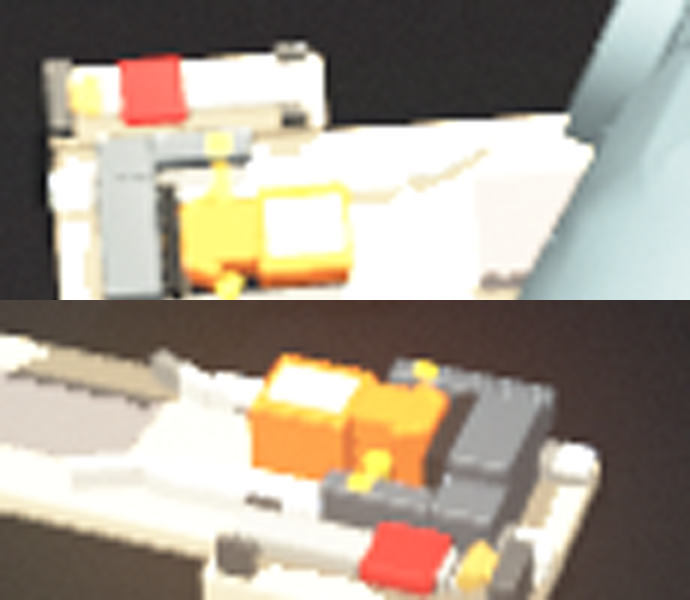

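The lever is down under its catch: the red pad is level at top pixel (240,155). Both clips sit in the notches and the nose is at the buffer, so I'm handing in.

```bash
python3 -c "
from rig import robot
print(robot.job_done())"
```

```text
the job is handed in; nothing more can be done
None
```

The job is handed in at about 22 s of the 59 s limit: the last pictures show the battery clipped in against the stop and the lever caught down, and I never moved the arm near the jar, slide box or objective; the hand-in gave no verdict.

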